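# Pack the last brake block and sweep the box

### The arm

A 7-joint arm with a two-finger parallel gripper is mounted at the origin on the work surface. World frame = base frame: x ahead of the robot, y to its left, z up, the work surface at z = 0. Lengths are in m, angles in rad, forces in N, time in s.
With the tool pointing down it reaches from about 0.4 to 0.85 m from the base axis. Payload 10.4 kg.
Tool frame: the origin (TCP) lies at the very end of the fingers, on their centre line; the grasp point (between the pads) lies 19 mm behind it; x points along the fingers, z is the direction in which the jaws open and shut, and the axes are right-handed (so a half turn about x gives the same grasp; the last joint's range is limited). The gripper opens to 85 mm and grips with 20 to 120 N. Pads are 22 mm wide; open, the fingers measure 114 mm over their backs; the gripper's body (76 mm by 85 mm) begins 54 mm behind the grasp point. The pads swing forward as they close: fully open they stand 13 mm farther back than shut.
Start: joints at [1.235, 0.332, -0.065, 1.46, 0.022, 1.35, -0.088], TCP at [0.192, -0.595, 0.198] pointing down, gripper open.
Joint ranges: [-2.6, 2.6], [-0.5, 2.12], [-1.47, 1.34], [0.16, 2.42], [-1.27, 4.41], [0.06, 2.06], [-2.6, 2.6]. Speed limits (rad/s): [2.22, 2.22, 2.79, 2.79, 3.14, 3.14, 3.14].

### API

Orientations are given as a unit quaternion [x, y, z, w].
In Python, from workcell import telemetry, viewer, manip, spot_in, mark_of gives the robot as it stands. The module is installed in compiled form; this text tells all that it offers.
- The arm moves only by the shell command python3 -m crank 'ROWS' [FORCE]. ROWS is JSON, a list of rows, each a list of 3 entries, a list of its own where there are three numbers: the closure, from 0 (fully open) to 1 (shut), then the shift along the world's x, y, z in cm, then the turn, a rotation vector about the world's x, y, z in rad. A call has 1 to 12 rows; each row shifts and turns the commanded pose from where the row before left it; what a row does not reach is not made up. A row lasts 1/12 s, in which the tool goes at most 41.7 mm and 7.16 degrees, less where a joint would pass 70% of its speed; a pose out of reach is approached as far as the arm can. A call with a gripper value outside its range is refused whole. The fingers move at their own pace and stop on an object; FORCE is the grip in N (left out, the last holds). Time passes only in rows, so rows that do not move let the fingers close. It gives the time, the measured TCP pose, the force and the opening at its end, in the units of the state.
- telemetry.get_obs(): the state, without advancing time (a new reading comes with each control period).
- viewer.camera(name): name is "scene" or "side" or "wrist"; returns a dict with "frame" (384x512x3 uint8, red, green, blue), "intrinsics" (3x3 intrinsics, pixels), "k1" (the pictures are not rectified: a ray, as slopes to the right and down, at radius r is drawn at 1 + k1 r^2 times it, then the intrinsics apply), "cam_to_world" (4x4, takes a point from camera to world coordinates). Camera axes: x right, y up, looking along -z (the intrinsics and any distortion apply to the point x, -y, -z); pixel columns grow to the right and rows downward; lengths in m; the calibration is good to about 2 mm. A picture is of the moment at which its call begins. There is no depth.
- manip.hand_in(): hands the job in, once; it reports no verdict.
Trained networks look in a picture, given as the dict that the camera call returned (one of the last four; its "shot" number tells which), for a name from the list of things; names that differ only in an ending like _2 or _b are one class to them, and where a whole thing is asked for, a point or a joint stands for the part that bears it (a point fixed in the world has none). Each returns a list of dicts, best first, with "conf" (0 to 1); they miss things now and then, are a little off and sometimes report something else, mostly with a low value. They report only what shows in the picture. A call takes as long as a camera call. They do not tell look-alikes from the thing itself.
- spot_in(thing, picture): "location" ([x, y, z] in m, in the coordinates of the camera as it stood for that picture, good to about 4 mm: the middle of the surface that is visible of it).
- mark_of(thing, picture): "location" ([x, y, z] in m, in the coordinates of the camera as it stood for that picture, good to about 4 mm: a listed point, or the origin of a listed thing).
The state is a dict: "clock": time; "joint_pos": joint angles; "joint_velocities": joint speeds; "tau": joint torques, N m; "position": TCP position; "ee_rot": TCP orientation; "ft_force": force on the tool from outside, world axes, zero at the start; "torque": the same for the moment, N m; "grip_width": opening from 0.0 (shut) to 1.0 (fully open).
Only numpy, scipy, OpenCV 4.12 (cv2) and the standard library are available. Lean on these libraries where they do the work, as an engineer would, in place of code of your own. Each camera call takes 0.05 s, during which the arm holds its last target. There are 200 camera calls.

### The job

Put the brake block that fits - the one with the short pad and the low lug - flat into the empty middle bay of the sheet-metal packing box, lug up, so that nothing stands above the rim. Once it is in and let go, prove it by sliding the sweep bar by its knob along the rim over all three bays, from the end where it is parked all the way to the other end, and leave it there.

Things in the scene. Friction and masses are not known exactly. Their poses are not given: they have to be found in the camera images.
- brake_block: Dark red rubber pad 104 (x) x 40 (y) x 22 mm, lying flat; upright dark steel lug mid-top, 30 (x) x 16 (y) mm, up to 50 mm above the underside: grip it there. 0.16 kg. Origin: centre of underside, z up. In one of three places about 120 mm apart right of the box; two look-alikes in the others: one with an 85 mm high lug (stands out of the box), one with a 165 mm long pad (too long).
- bay (a point): Floor centre of the empty middle bay of the fixed sheet-metal box, 4 mm above the table. Bay 130 (x) x 62 mm (y); the block's length goes along x. Rim 60 mm above this floor at the x ends; at the y sides only dividers 18 mm high, then bays with wheels and a handle up to 33 mm high. Box outside 140 mm in x, from y = -102 to +152 mm; at +y a deck at rim height where the bar is parked.
- sweep_bar (a joint): How far the sweep bar has slid, m: 0 to 0.015 parked on the deck at the box's +y end, 0.21 at the stop at the -y end, past all bays. Slides along -y of bay, about 2 N friction, stays where left. Dark steel strip across the box, 150 (x) x 18 (y) x 10 mm, underside 2 mm above the rim: anything standing higher stops it.
- bar_grip (a point): Middle of the upright cream knob on the sweep bar, 92 mm above the table; the knob is a cylinder 20 mm in diameter, 30 mm high, from the bar's top (76 mm above the table) to 106 mm. Moves with the bar; axes parallel to those of bay.
There are look-alikes about, which are no part of the job. Leave any blue or white look-alike of the brake_block alone.

How it is judged:
On the way, in this order (a step that is already met when the one before it is completed fails the run):
1. the brake block lies flat on the floor of the empty bay, lug up, let go and at rest, the bar not yet swept (horizontal distance between brake_block and bay below 0.02 m and z of brake_block in the frame of bay below 0.006 m and angle between brake_block's own z axis and vertical below 0.17 rad and linear speed of brake_block below 0.02 m/s and contact force between the fingers and brake_block below 0.1 N and value of joint sweep_bar below 0.04 m), for 0.2 s.
2. the sweep bar has been slid over all three bays to the far end (value of joint sweep_bar above 0.19 m), for 0.2 s.
At the end, for the whole second after the job is handed in: The brake block lies at rest in the middle bay, within 20 mm of its centre, on the floor (within 6 mm) and within 10 degrees of flat, lug up; the sweep bar stands at the far end, within 20 mm of its stop (joint above 0.19 m) (horizontal distance between brake_block and bay below 0.02 m and z of brake_block in the frame of bay below 0.006 m and angle between brake_block's own z axis and vertical below 0.17 rad and linear speed of brake_block below 0.02 m/s and value of joint sweep_bar above 0.19 m); the robot touches nothing.
It also fails if it takes over 43 s, if anything falls off the work surface, if the arm or the gripper's body presses on something with over 40 N, if the wrist force passes 120 N, or if a joint passes its speed limit or range.

## Working session

There is one attempt and no reset: what is moved stays moved. The work goes in short steps, Python scripts to look and compute and a shell command to move; the robot and the scene stay as the last step left them, time stands still between calls to the robot, and variables do not carry over. Pictures are saved under pics/ and viewed, about 8 in all and at most 12, crops included, and the job is handed in when it is done.

```bash
mkdir -p pics
cat > h.py <<'E'
import numpy as np, cv2
from workcell import telemetry, viewer, manip, spot_in, mark_of
def w(p,T): return (np.array(T)@np.r_[p,1])[:3]
def pix(P,c):
    q=np.linalg.inv(c["cam_to_world"])@np.r_[P,1]; a=np.array([q[0],-q[1]])/-q[2]
    a=a*(1+c["k1"]*(a@a)); K=np.array(c["intrinsics"]); return (K@np.r_[a,1])[:2].round()
def ray(u,v,c,z):
    K=np.array(c["intrinsics"]); d=np.linalg.solve(K,[u,v,1])[:2]; a=d.copy()
    for _ in range(20): a=d/(1+c["k1"]*(a@a))
    T=np.array(c["cam_to_world"]); r=T[:3,:3]@[a[0],-a[1],-1]; o=T[:3,3]
    return o+r*(z-o[2])/r[2]
def look(name,things,fn=None):
    c=viewer.camera(name)
    if fn: cv2.imwrite("pics/"+fn,c["frame"][:,:,::-1])
    for t in things:
        for f in (spot_in,mark_of):
            for r in f(t,c):
                P=w(r["location"],c["cam_to_world"]); print(name,f.__name__,t,round(r["conf"],2),P.round(3),pix(P,c))
    return c
E
python3 - <<'E'
from h import *
print(telemetry.get_obs())
for n in("scene","side"): look(n,["brake_block","bay","bar_grip"],n+"1.png")
a=cv2.imread("pics/scene1.png");b=cv2.imread("pics/side1.png")
cv2.imwrite("pics/both.png",cv2.resize(np.vstack([a,b]),None,fx=.78,fy=.78))
E
```

```text
{'clock': 0.0, 'joint_pos': array([ 1.23539706,  0.33289804, -0.06470783,  1.46095261,  0.02159512,
        1.34987347, -0.0884788 ]), 'joint_velocities': array([-0.00017794, -0.00060226, -0.00067154,  0.00055223, -0.00016248,
       -0.00124043, -0.00063375]), 'tau': array([-3.97011490e-04, -6.25456452e+01,  4.93492861e-02, -3.91604304e+01,
        1.63178961e-02,  9.92855639e-03,  2.74100051e-05]), 'position': array([ 0.19219689, -0.5942721 ,  0.19709424]), 'ee_rot': array([ 0.41628365,  0.57221098, -0.41571995,  0.5713663 ]), 'ft_force': array([-0.07408884, -0.6937121 , -0.71266115]), 'torque': array([0.05357907, 0.02490646, 0.00014074]), 'grip_width': 0.9998593659034556}
scene call brake_block 0.95 [ 0.533 -0.262  0.022] [156. 252.]
scene call brake_block 0.69 [ 0.667 -0.313  0.016] [160. 314.]
scene call brake_block 0.61 [ 0.387 -0.266  0.019] [129. 211.]
scene call brake_block 0.88 [ 0.381 -0.264 -0.001] [130. 216.]
scene call brake_block 0.73 [ 0.66  -0.313 -0.006] [160. 318.]
scene call brake_block 0.72 [ 0.52  -0.258 -0.   ] [157. 254.]
scene call bay 0.87 [0.539 0.103 0.038] [302. 186.]
scene call bay 0.62 [0.521 0.083 0.   ] [290. 196.]
scene call bar_grip 0.61 [0.546 0.182 0.075] [332. 164.]
scene call bar_grip 0.61 [0.539 0.189 0.089] [333. 156.]
side call brake_block 0.96 [ 0.659 -0.296  0.022] [217. 132.]
side call brake_block 0.67 [ 0.381 -0.249  0.028] [325. 151.]
side call brake_block 0.57 [ 0.517 -0.239  0.024] [269. 150.]
side call brake_block 0.77 [ 0.662 -0.305  0.001] [217. 136.]
side call brake_block 0.62 [ 0.518 -0.251  0.003] [269. 153.]
side call brake_block 0.55 [ 0.379 -0.264  0.003] [325. 155.]
side call bay 0.72 [0.53  0.131 0.047] [242. 266.]
side call bay 0.85 [0.521 0.086 0.006] [250. 260.]
side call bar_grip 0.8 [0.538 0.197 0.077] [232. 286.]
side call bar_grip 0.77 [0.543 0.192 0.094] [229. 277.]
```

View pics/scene1.png

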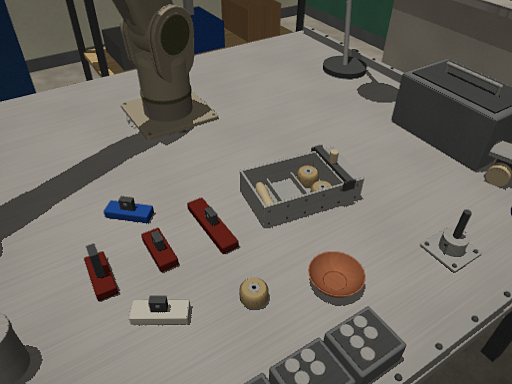

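View pics/side1.png

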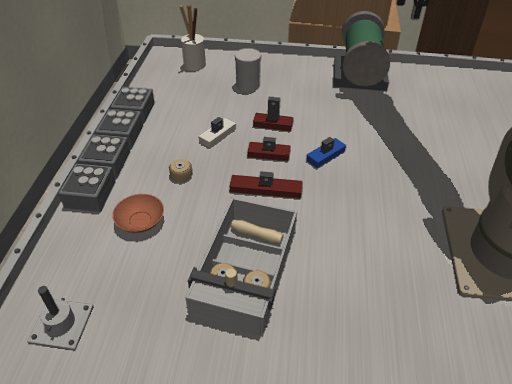

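Candidates for the block in the scene view:
- (212,223): long red pad
- (160,248): short red pad, low lug. This is my choice.
- (98,270): red, tall lug
- (129,210): blue
- (160,310): white

Next I check the choice in a close crop and measure the yaws.

Run:
```python
from h import *
out=[]
for n in("scene","side"):
    c=viewer.camera(n); f=c["frame"].astype(int)
    m=((f[...,0]>1.8*f[...,1]+15)&(f[...,0]>1.8*f[...,2]+10)).astype(np.uint8)
    k,l,s,ce=cv2.connectedComponentsWithStats(m)
    for i in range(1,k):
        if s[i,4]<80: continue
        ys,xs=np.where(l==i)
        P=np.array([ray(x,y,c,0.015)[:2] for x,y in zip(xs,ys)],np.float32)
        (r,wh,a)=cv2.minAreaRect(P*1000); print(n,ce[i].round(),s[i,4],np.round(r),np.round(wh),round(a,1))
    np.save(n+".npy",0)
    x0,y0,x1,y1=(85,180,370,300) if n=="scene" else (180,90,350,330)
    g=cv2.resize(c["frame"][y0:y1,x0:x1,::-1],None,fx=2.5,fy=2.5,interpolation=cv2.INTER_CUBIC)
    if n=="scene":
        g=c["frame"][140:300,85:370,::-1]; g=cv2.resize(g,None,fx=2.7,fy=2.7,interpolation=cv2.INTER_CUBIC)
    # predicted box outline, bay frame
    th=-0.19; R=np.array([[np.cos(th),-np.sin(th)],[np.sin(th),np.cos(th)]]); ctr=np.array([.521,.085])
    x0,y0,sc=(85,140,2.7) if n=="scene" else (180,90,2.5)
    pts=np.array([[-.07,-.102],[.07,-.102],[.07,.152],[-.07,.152]])@R.T+ctr
    q=np.array([(pix(np.r_[p,.064],c)-[x0,y0])*sc for p in pts]).astype(int)
    cv2.polylines(g,[q],True,(0,255,0),1); cv2.imwrite(f"pics/crop_{n}.png",g)
```

```text
scene [213. 227.] 963 [ 515. -127.] [176.  44.] 0.2
scene [160. 252.] 609 [ 522. -252.] [ 40. 115.] 88.6
scene [102. 279.] 707 [ 524. -376.] [ 38. 116.] 86.1
side [260. 118.] 104 [ 556. -383.] [35. 42.] 6.2
side [284. 120.] 123 [ 495. -380.] [38. 48.] 87.1
side [269. 149.] 300 [ 521. -255.] [ 41. 101.] 89.1
side [266. 184.] 684 [ 514. -130.] [163.  44.] 2.7
```

View pics/crop_scene.png

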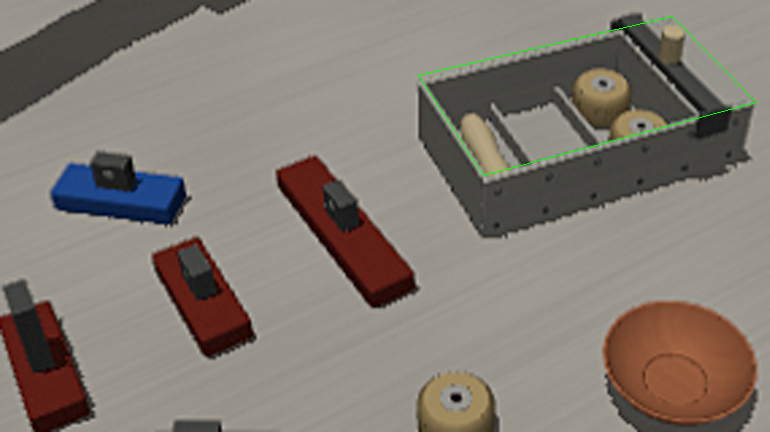

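View pics/crop_side.png

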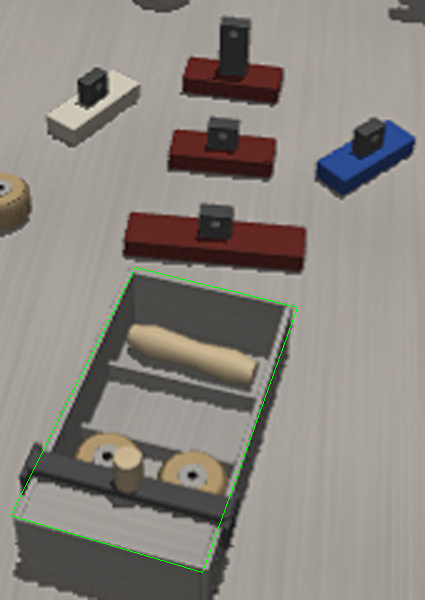

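The middle red block at (160,248) has the short pad and low lug, and the box outline fits at a yaw of about -0.19. I now compute the orientation needed for jaws along the block's x.

```bash
cat >> h.py <<'E'
from scipy.spatial.transform import Rotation as Ro
def plan(target,yaw):
    o=telemetry.get_obs(); R=Ro.from_quat(o["ee_rot"]); 
    best=None
    for s in(1,-1):
        z=s*np.array([np.cos(yaw),np.sin(yaw),0]); x=np.array([0,0,-1.]); M=np.c_[x,np.cross(z,x),z]
        rv=(Ro.from_matrix(M)*R.inv()).as_rotvec()
        print("rotvec",rv.round(3))
    print("clock",o["clock"],"pos",o["position"].round(4),"z",R.as_matrix()[:,2].round(3),"shift cm",((np.array(target)-o["position"])*100).round(2),"q",o["joint_pos"].round(2),"f",o["ft_force"].round(1),o["grip_width"])
E
python3 -c "
from h import *
plan([.521,-.255,.15],-.02)"
```

```text
rotvec [0.    0.    1.238]
rotvec [ 0.    -0.    -1.904]
clock 0.8 pos [ 0.1923 -0.5947  0.1979] z [ 0.308 -0.951  0.   ] shift cm [32.87 33.97 -4.79] q [ 1.24  0.33 -0.06  1.46  0.02  1.35 -0.09] f [-0.1  0.7  0.6] 1.000013414698385
```

```bash
python3 -m crank '[[0,[2.74,2.83,-0.3],[0,0,0.1032]],[0,[2.74,2.83,-0.3],[0,0,0.1032]],[0,[2.74,2.83,-0.3],[0,0,0.1032]],[0,[2.74,2.83,-0.3],[0,0,0.1032]],[0,[2.74,2.83,-0.3],[0,0,0.1032]],[0,[2.74,2.83,-0.3],[0,0,0.1032]],[0,[2.74,2.83,-0.3],[0,0,0.1032]],[0,[2.74,2.83,-0.3],[0,0,0.1032]],[0,[2.74,2.83,-0.3],[0,0,0.1032]],[0,[2.74,2.83,-0.3],[0,0,0.1032]],[0,[2.74,2.83,-0.3],[0,0,0.1032]],[0,[2.74,2.83,-0.3],[0,0,0.1032]]]'
python3 -m crank '[[0,[0,0,0],[0,0,0]],[0,[0,0,0],[0,0,0]]]'
python3 - <<'E'
from h import *
c=look("wrist",["brake_block"],"wrist1.png")
print(pix([.521,-.255,.05],c))
plan([.521,-.255,.15],-.02)
E
```

```text
clock: 1.8
position: [0.5222, -0.2537, 0.1621]
ee_rot: [0.005, 0.707, -0.005, 0.707]
ft_force: [0.1, -1.4, -0.0]
grip_width: 1.002
clock: 1.97
position: [0.5226, -0.2523, 0.1617]
ee_rot: [0.006, 0.707, -0.005, 0.707]
ft_force: [-0.9, -0.9, 0.5]
grip_width: 1.003
wrist call brake_block 0.98 [ 0.659 -0.297  0.023] [369. 210.]
wrist call brake_block 0.74 [ 0.522 -0.241  0.025] [256. 167.]
wrist call brake_block 0.69 [ 0.383 -0.256  0.024] [138. 181.]
wrist call brake_block 0.96 [ 0.522 -0.25  -0.003] [256. 168.]
wrist call brake_block 0.81 [ 0.378 -0.267 -0.002] [143. 183.]
wrist call brake_block 0.7 [ 0.664 -0.309 -0.003] [364. 211.]
[255. 184.]
rotvec [ 0.001 -0.     0.002]
rotvec [-0.00e+00 -1.00e-03 -3.14e+00]
clock 2.1167 pos [ 0.5205 -0.2563  0.1619] z [ 1.    -0.022 -0.   ] shift cm [ 0.05  0.13 -1.19] q [ 0.78  0.3  -0.49  1.61  0.14  1.27  0.25] f [ 0.4 -0.4  0.9] 0.9981602073612197
```

View pics/wrist1.png

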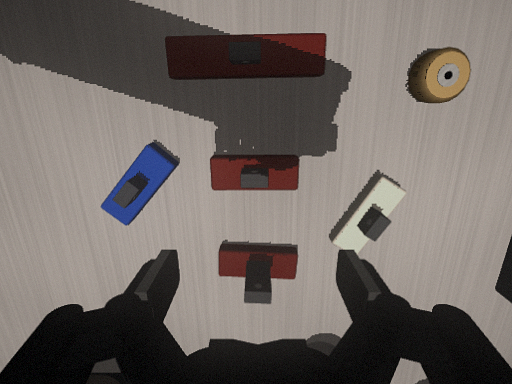

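The wrist view shows the short low-lug block at (255,172), the tall-lug one at (258,260), the long one at (246,55), and blue and white to the sides. One refinement of its pose from this closer view:

Run:
```python
from h import *
c=viewer.camera("wrist"); f=c["frame"].astype(int); print(np.array(c["cam_to_world"])[:3,3])
m=((f[...,0]>1.8*f[...,1]+10)&(f[...,0]>1.8*f[...,2]+8)).astype(np.uint8)
m[:145]=0;m[200:]=0;m[:,:195]=0;m[:,315:]=0
ys,xs=np.where(m)
P=np.array([ray(x,y,c,0.022)[:2] for x,y in zip(xs,ys)],np.float32)*1000
print(cv2.minAreaRect(P))
r=f[:,:,:].sum(2)
for x in(250,255,260): print([int(r[y,x]) for y in range(148,200)])
print([int(r[183,x]) for x in range(232,280)])
for u,v in((241,183),(269,183),(255,176),(255,188)): print(u,v,ray(u,v,c,.05).round(4))
```

```text
[ 0.52290267 -0.17336477  0.33754995]
((519.4659423828125, -249.8192901611328), (37.04505920410156, 101.1922836303711), 88.70491027832031)
[186, 189, 164, 81, 71, 74, 79, 77, 87, 86, 133, 179, 135, 75, 102, 105, 104, 89, 77, 99, 94, 110, 148, 207, 201, 196, 179, 204, 191, 207, 218, 203, 192, 195, 207, 174, 168, 153, 323, 468, 477, 455, 459, 470, 456, 467, 468, 461, 451, 463, 458, 461]
[186, 180, 169, 91, 89, 70, 68, 80, 97, 88, 124, 168, 151, 87, 91, 96, 88, 78, 118, 155, 135, 96, 158, 213, 202, 201, 189, 196, 200, 185, 213, 196, 193, 209, 192, 182, 163, 166, 311, 470, 453, 452, 463, 454, 454, 462, 448, 462, 461, 461, 460, 455]
[191, 190, 165, 107, 57, 88, 92, 81, 85, 82, 87, 85, 91, 87, 70, 95, 84, 94, 91, 92, 90, 84, 95, 103, 139, 184, 179, 204, 177, 192, 206, 200, 199, 195, 191, 191, 168, 152, 332, 477, 474, 464, 465, 473, 477, 474, 471, 470, 473, 465, 469, 465]
[171, 174, 176, 195, 187, 177, 180, 178, 187, 174, 178, 236, 190, 189, 187, 186, 187, 182, 174, 167, 171, 176, 178, 182, 186, 193, 189, 189, 191, 188, 175, 183, 180, 194, 204, 175, 182, 184, 172, 163, 190, 160, 176, 182, 174, 164, 178, 169]
241 183 [ 0.5034 -0.2573  0.05  ]
269 183 [ 0.5336 -0.258   0.05  ]
255 176 [ 0.5187 -0.2498  0.05  ]
255 188 [ 0.5184 -0.2633  0.05  ]
```

```bash
python3 -m crank '[[0.35,[-0.2,0,-2.5],[0,0,0]],[0.35,[0,0,-2.5],[0,0,0]],[0.35,[0,0,-2.5],[0,0,0]],[0.35,[0,0,-2],[0,0,0]],[0.35,[0,0,-1.5],[0,0,0]],[0.35,[0,0,-1.5],[0,0,0]],[0.35,[0,0,-1],[0,0,0]],[0.35,[0,0,0],[0,0,0]],[0.35,[0,0,0],[0,0,0]]]' 40
python3 -m crank '[[1,[0,0,0],[0,0,0]],[1,[0,0,0],[0,0,0]],[1,[0,0,0],[0,0,0]],[1,[0,0,0],[0,0,0]],[1,[0,0,0],[0,0,0]],[1,[0,0,0],[0,0,0]]]' 50
```

```text
clock: 2.92
position: [0.5188, -0.2557, 0.0271]
ee_rot: [0.007, 0.707, -0.007, 0.707]
ft_force: [-0.5, -0.2, 0.8]
grip_width: 0.652
clock: 3.42
position: [0.5193, -0.2551, 0.0271]
ee_rot: [0.007, 0.707, -0.007, 0.707]
ft_force: [1.2, -1.3, -0.9]
grip_width: -0.001
```

Run:
```python
from h import *
a=viewer.camera("wrist");b=viewer.camera("side")
g=np.hstack([cv2.resize(a["frame"],(400,300)),cv2.resize(b["frame"][90:210,190:350],(400,300),interpolation=cv2.INTER_CUBIC)])
cv2.imwrite("pics/miss.png",g[:,:,::-1]); plan([.519,-.255,.027],-.02)
```

```text
rotvec [ 0.  0. -0.]
rotvec [-0.     0.     3.141]
clock 3.5167 pos [ 0.5192 -0.2551  0.027 ] z [ 1.   -0.02  0.  ] shift cm [-0.02  0.01  0.  ] q [ 0.76  0.43 -0.46  1.75  0.22  1.01  0.2 ] f [ 0.  -0.8  0.5] -0.0006472439073135951
```

View pics/miss.png

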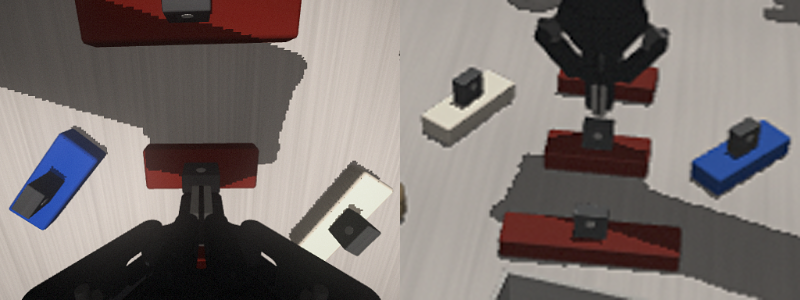

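The fingers shut at the -y edge of the lug, or above it. I compare the pixels with the projected TCP to see which.

Run:
```python
from h import *
o=telemetry.get_obs()["position"]
out=[]
for n in("wrist","side","scene"):
    c=viewer.camera(n); g=c["frame"][:,:,::-1].copy(); print(n,"TCP",pix(o,c), "lug top",[pix([.519,y,.05],c) for y in(-.263,-.247)])
    u,v=pix([.519,-.255,.04],c).astype(int); x0=max(0,u-50); y0=max(0,v-50); s=4
    k=cv2.resize(g[y0:y0+100,x0:x0+66],None,fx=s,fy=s,interpolation=cv2.INTER_CUBIC) if 0 else cv2.resize(g[y0:y0+100,x0:x0+100],(265,265),interpolation=cv2.INTER_CUBIC)
    for P,col in((o,(0,255,0)),([.519,-.255,.05],(0,255,255)),([.519,-.255,.022],(255,255,0))):
        q=(pix(P,c)-[x0,y0])*2.65; cv2.circle(k,tuple(q.astype(int)),3,col,-1 if col==(0,255,0) else 1)
    out.append(k)
cv2.imwrite("pics/chk.png",np.hstack(out))
```

```text
wrist TCP [256. 226.] lug top [array([256., 254.]), array([256., 231.])]
side TCP [269. 145.] lug top [array([270., 136.]), array([269., 140.])]
scene TCP [157. 244.] lug top [array([151., 238.]), array([159., 235.])]
```

View pics/chk.png

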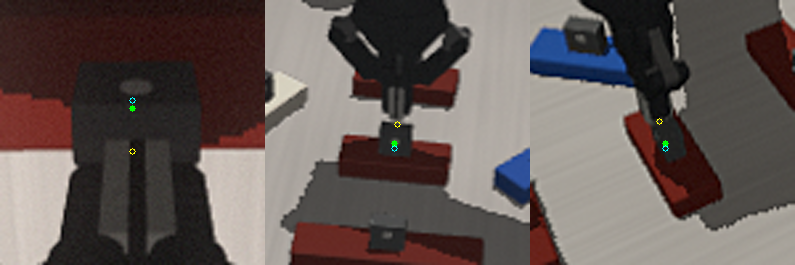

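In the wrist crop the shut fingertips end on top of the lug, and in the side crop they end just above it. So the real tips stand at about z = 0.05, though the TCP reads 0.027. The lug also sits about 4 mm further to +y. I reopen, shift and step down while watching the force.

```bash
python3 -m crank '[[0.35,[0,0.2,0.3],[0,0,0]],[0.35,[0,0.2,0],[0,0,0]],[0.35,[0,0,0],[0,0,0]],[0.35,[0,0,0],[0,0,0]],[0.35,[0,0,-0.5],[0,0,0]],[0.35,[0,0,-0.5],[0,0,0]],[0.35,[0,0,0],[0,0,0]]]' 40
python3 - <<'E'
from h import *
o=telemetry.get_obs()["position"]
out=[]
for n in("wrist","side"):
    c=viewer.camera(n); g=c["frame"][:,:,::-1].copy()
    u,v=pix([.519,-.255,.04],c).astype(int); x0=max(0,u-80); y0=max(0,v-80)
    out.append(cv2.resize(g[y0:y0+160,x0:x0+160],(400,400),interpolation=cv2.INTER_CUBIC))
    q=(pix(o,c)-[x0,y0])*2.5; cv2.circle(out[-1],tuple(q.astype(int)),3,(0,255,0),-1)
cv2.imwrite("pics/chk2.png",np.hstack(out)); print(o)
E
```

```text
clock: 4.25
position: [0.5183, -0.2509, 0.0185]
ee_rot: [0.007, 0.708, -0.007, 0.707]
ft_force: [-0.4, -0.5, -1.2]
grip_width: 0.648
[ 0.51829426 -0.25086394  0.0185175 ]
```

View pics/chk2.png

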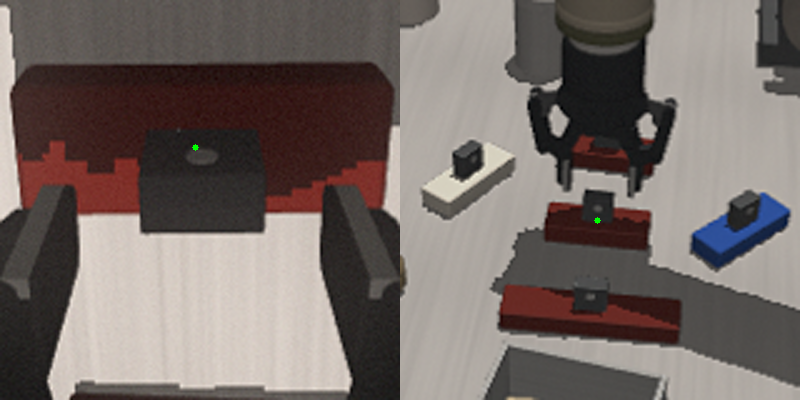

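The side crop again shows the tips near the lug-top row, well off the green TCP mark. I triangulate the fingertip midpoint from the two views.

Run:
```python
from h import *
def tri(obs):
    A=np.zeros((3,3));b=np.zeros(3)
    for u,v,c in obs:
        a=ray(u,v,c,0.);d=ray(u,v,c,.1)-a;d/=np.linalg.norm(d);M=np.eye(3)-np.outer(d,d);A+=M;b+=M@a
    return np.linalg.solve(A,b)
cs=[viewer.camera(n) for n in("wrist","side")]
o=[]
for c in cs:
    u,v=pix([.519,-.255,.04],c).astype(int); o.append((max(0,u-80),max(0,v-80)))
f=lambda i,x,y:(o[i][0]+x/2.5,o[i][1]+y/2.5,cs[i])
for nm,a,b in (("tips mid",(198,187),(199,193)),("tip L(w)/R(s)",(60,187),(235,193)),("tip R(w)/L(s)",(337,187),(166,191)),("lug top +y edge",(202,170),(198,193)),("lug top -y edge",(202,231),(198,190))):
    P=tri([f(0,*a),f(1,*b)]); print(nm,P.round(4),[ (pix(P,c)-np.array(ff[:2])).round(1) for c,ff in zip(cs,[f(0,*a),f(1,*b)])])
for a in((140,175),(265,175),(140,231),(265,231)): print(a,ray(*f(0,*a)[:2],cs[0],.05).round(4))
for a in((13,68),(392,68),(20,213),(380,213)): print(a,ray(*f(0,*a)[:2],cs[0],.022).round(4))
print(telemetry.get_obs()["position"], np.array(cs[0]["cam_to_world"]).round(3))
```

```text
tips mid [ 0.5184 -0.241   0.0592] [array([-1.2,  0.2]), array([-0.6, -0.2])]
tip L(w)/R(s) [ 0.4861 -0.2412  0.0607] [array([-5. ,  3.2]), array([-1. ,  0.8])]
tip R(w)/L(s) [ 0.55   -0.2426  0.0571] [array([0.2, 0.2]), array([-0.4, -0.4])]
lug top +y edge [ 0.5191 -0.2343  0.0643] [array([-1.8,  0. ]), array([-0.2, -0.2])]
lug top -y edge [ 0.52   -0.2575  0.05  ] [array([ 0.2, -0.4]), array([-0.2,  0. ])]
(140, 175) [ 0.5054 -0.2424  0.05  ]
(265, 175) [ 0.5345 -0.2429  0.05  ]
(140, 231) [ 0.5047 -0.2573  0.05  ]
(265, 231) [ 0.5347 -0.2579  0.05  ]
(13, 68) [ 0.4704 -0.2247  0.022 ]
(392, 68) [ 0.5702 -0.2267  0.022 ]
(20, 213) [ 0.4677 -0.268   0.022 ]
(380, 213) [ 0.5698 -0.27    0.022 ]
[ 0.51916804 -0.25109837  0.01990732] [[ 1.     0.019  0.007  0.521]
 [-0.02   0.947  0.322 -0.168]
 [-0.001 -0.322  0.947  0.195]
 [ 0.     0.     0.     1.   ]]
```

The true tips are at z ≈ 0.057 while the TCP reads 0.0195, and x and y agree. The lug triangulates correctly at z = 0.05, so the cameras are right and the tool's z reading doesn't match the tips. I trust the images, lower 2 cm more while watching the force, then close.

```bash
python3 -m crank '[[0.35,[0.05,0.1,-0.5],[0,0,0]],[0.35,[0,0,-0.5],[0,0,0]],[0.35,[0,0,-0.5],[0,0,0]],[0.35,[0,0,-0.3],[0,0,0]],[0.35,[0,0,0],[0,0,0]]]' 40
python3 -m crank '[[1,[0,0,0],[0,0,0]],[1,[0,0,0],[0,0,0]],[1,[0,0,0],[0,0,0]],[1,[0,0,0],[0,0,0]],[1,[0,0,0],[0,0,0]],[1,[0,0,0],[0,0,0]]]' 50
```

```text
clock: 4.87
position: [0.519, -0.2498, 0.0008]
ee_rot: [0.007, 0.708, -0.007, 0.707]
ft_force: [0.5, 0.7, 0.6]
grip_width: 0.653
clock: 5.37
position: [0.52, -0.2502, 0.0023]
ee_rot: [0.007, 0.707, -0.007, 0.707]
ft_force: [0.4, 0.5, 3.4]
grip_width: 0.334
```

Gripped at about 28 mm opening, which matches the 30 mm lug. Lift and carry.

```bash
python3 -m crank '[[1,[0,0,1],[0,0,0]],[1,[0,0,3],[0,0,0]],[1,[0,0,3.5],[0,0,0]],[1,[0,0,3.5],[0,0,0]]]'
python3 -m crank '[[1,[0,1.5,0.5],[0,0,-0.01]],[1,[0,3,0],[0,0,-0.016]],[1,[0,3,0],[0,0,-0.016]],[1,[0,3,0],[0,0,-0.016]],[1,[0,3,0],[0,0,-0.016]],[1,[0,3,0],[0,0,-0.016]],[1,[0,3,0],[0,0,-0.016]],[1,[0,3,0],[0,0,-0.016]],[1,[0.1,3,0],[0,0,-0.016]],[1,[0,3,0],[0,0,-0.016]],[1,[0,3,0],[0,0,-0.016]],[1,[0,2,0],[0,0,0]]]'
python3 -m crank '[[1,[0,0,0],[0,0,0]],[1,[0,0,0],[0,0,0]]]'
python3 - <<'E'
from h import *
plan([.521,.085,.1],-.19)
g=[]
for n in("wrist","side"):
    c=look(n,["brake_block","bay"]); f=c["frame"][:,:,::-1].copy()
    th=-0.19; R=np.array([[np.cos(th),-np.sin(th)],[np.sin(th),np.cos(th)]])
    for z,b in((.064,[[-.07,-.102],[.07,-.102],[.07,.152],[-.07,.152]]),(.004,[[-.065,-.031],[.065,-.031],[.065,.031],[-.065,.031]])):
        q=np.array([pix(np.r_[np.array(p)@R.T+[.521,.085],z],c) for p in b]).astype(int); cv2.polylines(f,[q],True,(0,255,0) if z>.01 else (255,255,0),1)
    g.append(f if n=="wrist" else cv2.resize(f[190:350,150:310],(384,384),interpolation=cv2.INTER_CUBIC))
g=np.hstack(g); cv2.imwrite("pics/over.png",cv2.resize(g,None,fx=.89,fy=.89))
E
```

```text
clock: 5.7
position: [0.5187, -0.2495, 0.113]
ee_rot: [0.007, 0.708, -0.006, 0.706]
ft_force: [1.0, 0.1, -1.9]
grip_width: 0.335
clock: 6.7
position: [0.5198, 0.0882, 0.1174]
ee_rot: [0.067, 0.704, -0.066, 0.704]
ft_force: [0.2, 0.1, -2.3]
grip_width: 0.336
clock: 6.87
position: [0.5201, 0.0861, 0.1172]
ee_rot: [0.066, 0.704, -0.066, 0.704]
ft_force: [0.7, -0.1, -2.0]
grip_width: 0.333
rotvec [ 0.    -0.    -0.003]
rotvec [1.000e-03 0.000e+00 3.138e+00]
clock 6.8667 pos [0.5201 0.0861 0.1172] z [ 0.983 -0.186 -0.   ] shift cm [ 0.09 -0.11 -1.72] q [ 0.35  0.25 -0.68  1.79  0.17  1.16 -0.57] f [ 0.7 -0.1 -2. ] 0.3328213904591356
wrist call brake_block 0.95 [0.521 0.088 0.119] [257. 225.]
wrist call bay 0.88 [0.533 0.179 0.062] [250.  86.]
wrist call bay 0.57 [0.519 0.083 0.003] [257. 185.]
side call brake_block 0.97 [ 0.665 -0.289  0.023] [214. 133.]
side call brake_block 0.91 [ 0.384 -0.251  0.027] [324. 151.]
side call brake_block 0.65 [0.517 0.093 0.139] [252. 218.]
side call brake_block 0.79 [ 0.38  -0.264  0.002] [325. 155.]
side call brake_block 0.77 [0.519 0.084 0.118] [252. 222.]
side call brake_block 0.71 [ 0.662 -0.308  0.   ] [217. 136.]
side call bay 0.87 [0.531 0.19  0.049] [237. 292.]
side call bay 0.94 [0.519 0.085 0.003] [251. 261.]
```

View pics/over.png

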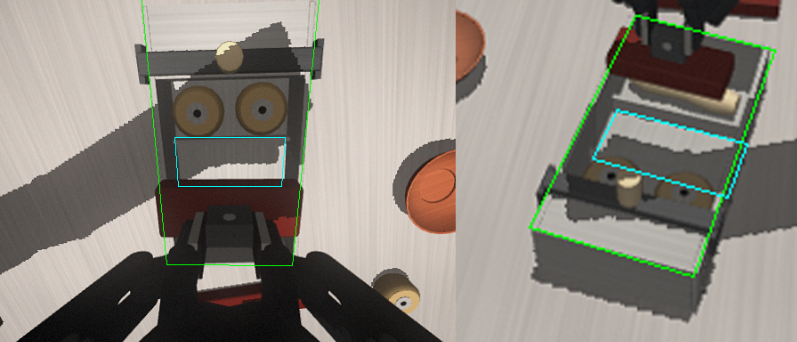

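The block (wrist pixel (230,207)) hangs level over the bay. The networks put the block at (0.519, 0.084) and the bay at (0.519, 0.084), and the projected outlines match. Lowering 11 cm.

```bash
python3 -m crank '[[1,[0,-0.1,-2],[0,0,-0.003]],[1,[0,0,-2.5],[0,0,0]],[1,[0,0,-2],[0,0,0]],[1,[0,0,-1.5],[0,0,0]],[1,[0,0,-1],[0,0,0]],[1,[0,0,-1],[0,0,0]],[1,[0,0,-0.7],[0,0,0]],[1,[0,0,-0.3],[0,0,0]],[1,[0,0,0],[0,0,0]]]'
```

```text
clock: 8.12
position: [0.5208, 0.084, 0.007]
ee_rot: [0.068, 0.704, -0.068, 0.704]
ft_force: [-0.4, -0.9, -1.7]
grip_width: 0.337
```

```bash
python3 -m crank '[[1,[0,0,-0.15],[0,0,0]],[1,[0,0,-0.1],[0,0,0]],[1,[0,0,0],[0,0,0]]]'
```

```text
clock: 8.37
position: [0.5214, 0.084, 0.0062]
ee_rot: [0.068, 0.703, -0.068, 0.704]
ft_force: [-7.1, -1.5, 13.6]
grip_width: 0.333
```

Contact at the expected floor height, so I release and rise.

```bash
python3 -m crank '[[0.35,[0,0,0.15],[0,0,0]],[0.35,[0,0,0],[0,0,0]],[0.35,[0,0,0],[0,0,0]],[0.35,[0,0,0],[0,0,0]],[0.35,[0,0,1.5],[0,0,0]],[0.35,[0,0,3],[0,0,0]],[0.35,[0,0,3.5],[0,0,0]],[0.35,[0,0,3.5],[0,0,0]],[0.35,[0,0,1],[0,0,0]],[0.35,[0,0,0],[0,0,0]]]'
python3 - <<'E'
from h import *
g=[]
for n in("wrist","side"):
    c=look(n,["brake_block","bay","bar_grip"]); f=c["frame"][:,:,::-1].copy()
    g.append(f if n=="wrist" else cv2.resize(f[190:350,150:310],(384,384),interpolation=cv2.INTER_CUBIC))
g=np.hstack(g); cv2.imwrite("pics/in.png",cv2.resize(g,None,fx=.89,fy=.89))
plan([.541,.191,.16],-.19)
E
```

```text
clock: 9.2
position: [0.5227, 0.0843, 0.1342]
ee_rot: [0.068, 0.702, -0.068, 0.706]
ft_force: [-0.3, 0.9, 0.1]
grip_width: 0.646
wrist call brake_block 0.72 [0.527 0.09  0.029] [260. 178.]
wrist call brake_block 0.36 [ 0.667 -0.263  0.003] [394. 377.]
wrist call brake_block 0.84 [0.523 0.085 0.008] [256. 178.]
wrist call bay 0.67 [0.528 0.168 0.062] [243. 101.]
wrist call bay 0.46 [0.541 0.188 0.072] [254.  71.]
wrist call bar_grip 0.93 [0.539 0.187 0.076] [251.  72.]
wrist call bar_grip 0.9 [0.542 0.189 0.09 ] [255.  67.]
side call brake_block 0.77 [0.517 0.095 0.028] [251. 258.]
side call brake_block 0.76 [ 0.381 -0.249  0.028] [325. 151.]
side call brake_block 0.59 [ 0.669 -0.288  0.024] [212. 133.]
side call brake_block 0.92 [0.52  0.083 0.009] [251. 258.]
side call brake_block 0.87 [ 0.665 -0.308  0.003] [216. 135.]
side call brake_block 0.75 [ 0.379 -0.264  0.005] [325. 154.]
side call bay 0.72 [0.533 0.194 0.052] [236. 293.]
side call bay 0.95 [0.522 0.087 0.006] [250. 261.]
side call bar_grip 0.83 [0.535 0.195 0.074] [234. 286.]
side call bar_grip 0.61 [0.54  0.193 0.092] [231. 279.]
rotvec [ 0.    -0.     0.003]
rotvec [-0.    -0.    -3.139]
clock 9.9 pos [0.5206 0.0839 0.1309] z [ 0.982 -0.191 -0.   ] shift cm [ 2.04 10.71  2.91] q [ 0.36  0.23 -0.68  1.78  0.16  1.19 -0.56] f [-0.1  0.  -0. ] 0.6531486880914755
```

View pics/in.png

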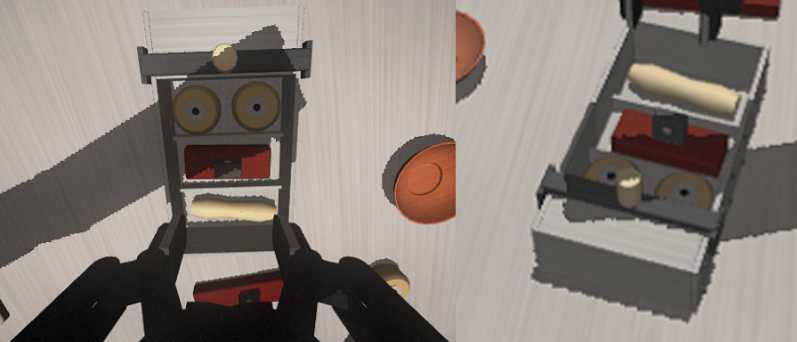

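The block lies flat, lug up, in the middle bay at wrist pixel (228,161). Measured origin is about (0.521, 0.084) against bay (0.521, 0.086). Next, move above the knob at (0.5405, 0.191) and lower onto it.

```bash
python3 -m crank '[[0.35,[0.5,2.7,0],[0,0,0]],[0.35,[0.5,2.7,0],[0,0,0]],[0.35,[0.5,2.7,0],[0,0,0]],[0.35,[0.5,2.6,0],[0,0,0]],[0.35,[0,0,0],[0,0,0]],[0.35,[0,0,-2],[0,0,0]],[0.35,[0,0,-2.5],[0,0,0]],[0.35,[0,0,-1.7],[0,0,0]],[0.35,[0,0,-1],[0,0,0]],[0.35,[0,0,0],[0,0,0]]]' 20
python3 - <<'E'
from h import *
look("side",["bar_grip"]); c=look("wrist",["bar_grip"],"knob.png")
plan([.541,.191,.058],-.19)
E
```

```text
clock: 10.73
position: [0.5394, 0.1901, 0.0569]
ee_rot: [0.068, 0.705, -0.068, 0.703]
ft_force: [-1.1, -0.5, -0.2]
grip_width: 0.648
side call bar_grip 0.65 [0.536 0.196 0.075] [233. 286.]
side call bar_grip 0.49 [0.482 0.1   0.025] [269. 263.]
side call bar_grip 0.98 [0.54  0.192 0.097] [231. 277.]
wrist call bar_grip 0.6 [0.541 0.192 0.073] [256. 235.]
wrist call bar_grip 0.84 [0.543 0.189 0.089] [259. 251.]
rotvec [-0.     0.002  0.003]
rotvec [ 3.000e-03  1.000e-03 -3.139e+00]
clock 11.0333 pos [0.5414 0.1911 0.0601] z [ 0.981 -0.192  0.002] shift cm [-0.04 -0.01 -0.21] q [ 0.15  0.43 -0.69  1.73  0.3   1.09 -0.83] f [ 0.3  0.  -0.1] 0.6478006269441198
```

View pics/knob.png

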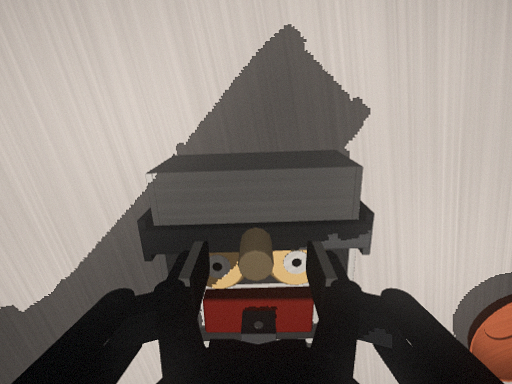

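The knob (256,252) stands centred between the fingers (207 and 308, rows 245+). Close gently.

```bash
python3 -m crank '[[1,[0,0,-0.3],[0,0,0]],[1,[0,0,0],[0,0,0]],[1,[0,0,0],[0,0,0]],[1,[0,0,0],[0,0,0]],[1,[0,0,0],[0,0,0]],[1,[0,0,0],[0,0,0]],[1,[0,0,0],[0,0,0]]]' 25
```

```text
clock: 11.62
position: [0.5402, 0.191, 0.056]
ee_rot: [0.068, 0.704, -0.068, 0.704]
ft_force: [-4.7, -0.9, 5.2]
grip_width: 0.219
```

Knob held, opening about 19 mm. Slide along (-0.189, -0.982).

```bash
python3 -m crank '[[1,[-0.15,-0.79,0],[0,0,0]],[1,[-0.29,-1.47,0],[0,0,0]],[1,[-0.29,-1.47,0],[0,0,0]],[1,[-0.29,-1.47,0],[0,0,0]],[1,[-0.29,-1.47,0],[0,0,0]],[1,[-0.29,-1.47,0],[0,0,0]],[1,[-0.29,-1.47,0],[0,0,0]],[1,[-0.29,-1.47,0],[0,0,0]]]'
python3 -m crank '[[1,[-0.28,-1.47,0],[0,0,0]],[1,[-0.28,-1.47,0],[0,0,0]],[1,[-0.28,-1.47,0],[0,0,0]],[1,[-0.28,-1.47,0],[0,0,0]],[1,[-0.28,-1.47,0],[0,0,0]],[1,[0,0,0],[0,0,0]]]'
```

```text
clock: 12.28
position: [0.522, 0.0782, 0.0562]
ee_rot: [0.069, 0.701, -0.068, 0.706]
ft_force: [17.8, -0.8, -14.3]
grip_width: 0.218
clock: 12.78
position: [0.5096, 0.0013, 0.0563]
ee_rot: [0.07, 0.7, -0.07, 0.707]
ft_force: [25.8, -6.6, -23.2]
grip_width: 0.22
```

Slid 193 mm. The sideways force says the track runs slightly more to +x, so I ease that and go to the stop.

```bash
python3 -m crank '[[1,[0.3,-0.4,-0.1],[0,0,0]],[1,[0.1,-0.4,0],[0,0,0]],[1,[0,-0.4,0],[0,0,0]],[1,[0,-0.3,0],[0,0,0]],[1,[0,0,0],[0,0,0]]]'
```

```text
clock: 13.2
position: [0.5091, -0.003, 0.056]
ee_rot: [0.069, 0.704, -0.064, 0.704]
ft_force: [-5.9, 20.2, 11.3]
grip_width: 0.218
```

The force has risen to 20 N against the motion, so this should be the stop. I ease back, open, rise and check.

```bash
python3 -m crank '[[1,[0.05,0.6,0],[0,0,0]],[0.35,[0,0,0],[0,0,0]],[0.35,[0,0,0],[0,0,0]],[0.35,[0,0,0],[0,0,0]],[0.35,[0,0,0],[0,0,0]],[0.35,[0,0,2],[0,0,0]],[0.35,[0,0,3],[0,0,0]],[0.35,[0,0,3],[0,0,0]],[0.35,[0,0,3],[0,0,0]],[0.35,[0,-2,2],[0,0,0]],[0.35,[0,-3,0],[0,0,0]],[0.35,[0,0,0],[0,0,0]]]'
python3 - <<'E'
from h import *
g=[]
for n in("wrist","side","scene"):
    c=look(n,["brake_block","bay","bar_grip"]); f=c["frame"][:,:,::-1].copy()
    if n!="wrist":
        x0,y0=(150,190) if n=="side" else (220,120)
        g.append(cv2.resize(f[y0:y0+160,x0:x0+160],(390,390),interpolation=cv2.INTER_CUBIC))
cv2.imwrite("pics/end.png",np.hstack(g)); plan([.5,0,.2],-.19)
E
```

```text
clock: 14.2
position: [0.5098, -0.0589, 0.186]
ee_rot: [0.069, 0.703, -0.071, 0.704]
ft_force: [-1.1, -1.7, -1.2]
grip_width: 0.65
wrist call brake_block 0.93 [ 0.677 -0.267  0.015] [395. 281.]
wrist call brake_block 0.85 [0.523 0.081 0.028] [243.  45.]
wrist call brake_block 0.81 [ 0.404 -0.244  0.021] [212. 302.]
wrist call brake_block 0.82 [ 0.662 -0.307 -0.002] [381. 297.]
wrist call brake_block 0.71 [0.522 0.086 0.004] [241.  44.]
wrist call brake_block 0.68 [ 0.379 -0.266  0.   ] [202. 307.]
wrist call bay 0.72 [0.516 0.049 0.022] [242.  78.]
wrist call bar_grip 0.76 [ 0.515 -0.003  0.074] [251. 129.]
wrist call bar_grip 0.92 [ 0.51  -0.004  0.091] [245. 133.]
side call brake_block 0.94 [ 0.661 -0.295  0.025] [216. 131.]
side call brake_block 0.83 [ 0.383 -0.251  0.025] [325. 151.]
side call brake_block 0.62 [0.519 0.095 0.03 ] [250. 257.]
side call brake_block 0.96 [0.521 0.085 0.007] [250. 260.]
side call brake_block 0.81 [ 0.662 -0.305 -0.001] [217. 137.]
side call brake_block 0.62 [ 0.38  -0.264  0.006] [325. 154.]
side call brake_block 0.16 [0.522 0.087 0.006] [250. 261.]

[... 347 characters left out ...]
ll brake_block 0.65 [ 0.386 -0.267  0.019] [128. 211.]
scene call brake_block 0.79 [ 0.66  -0.311 -0.004] [161. 317.]
scene call brake_block 0.7 [ 0.378 -0.266 -0.003] [130. 216.]
scene call brake_block 0.67 [0.521 0.078 0.004] [288. 196.]
scene call bay 0.68 [0.55  0.096 0.047] [303. 186.]
scene call bay 0.92 [0.522 0.084 0.004] [291. 195.]
scene call bar_grip 0.83 [ 0.522 -0.009  0.073] [259. 186.]
scene call bar_grip 0.91 [ 0.507 -0.003  0.089] [258. 176.]
rotvec [0.    0.    0.003]
rotvec [ 0.    -0.    -3.139]
clock 15.25 pos [ 0.5094 -0.0524  0.185 ] z [ 0.982 -0.191  0.   ] shift cm [-0.94  5.24  1.5 ] q [ 0.59  0.14 -0.63  1.75  0.08  1.28 -0.24] f [ 0.   0.2 -0.1] 0.6530727133307187
```

View pics/end.png

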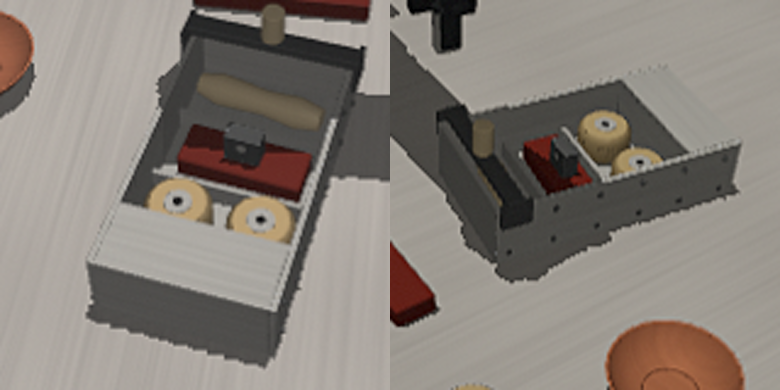

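The bar is at the -y end of the box at side crop (272,40), about 197 mm from where it was parked. The block is flat in the middle bay at (243,150), and the gripper is clear.

```bash
python3 -c "
from workcell import manip; print(manip.hand_in())"
```

```text
the job is handed in; nothing more can be done
None
```

I put the short-pad, low-lug brake block flat into the middle bay, lug up. I then slid the sweep bar by its knob to the far end, let go and handed the job in at about 15 s of robot time.

**Last checks:**
- **Block:** the side and wrist views put its origin at (0.521–0.522, 0.085–0.086), against about (0.522, 0.085) for the bay. The height was within about 3 mm of the floor. The scene view read y = 0.078, about 7 mm off the other two.
- **Bar:** the knob moved about 197 mm from where it was parked. It stopped with about 20 N against the motion, which I take to be the end stop. I did not read the joint value directly.
- **Robot:** the gripper was clear, with the force back near zero.

**What disagreed or went wrong:**
- **First grasp:** it closed on air above the lug. By triangulation, the fingertips were about 25–38 mm higher than the reported tool position, so I worked from the images for heights after that.
- **Sliding the bar:** the sideways force reached about 26 N because my slide direction was slightly off. I corrected this before the stop.

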